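Turn the leg end for end into the swivel cradle for its angled hole

ROBOT

A 7-joint arm with a two-finger parallel gripper is mounted at the origin on a cart in front of the work surface, level with it; the furniture and walls round the work are solid. World frame = base frame: x ahead of the robot, y to its left, z up, the work surface at z = 0. Lengths are in mm, angles in rad, forces in N, time in s.
With the tool pointing down it reaches from about 400 to 875 mm from the base axis. Payload 4.4 kg.
Tool frame: the origin (TCP) lies midway between the tips of the shut fingers; the grasp point (between the pads) lies ctrl.grip_depth behind it (ctrl.grip_depth is the distance from the TCP to the grasp point, in mm); z points along the fingers, y is the line along which they close (so a half turn about z gives the same grasp; the last joint's range is limited). The gripper opens to 85 mm and grips with 20 to 120 N. Pads are 22 mm wide; open, the fingers measure 114 mm over their backs; the gripper's body (76 mm by 85 mm) begins 54 mm behind the grasp point. The pads swing forward as they close: fully open they stand 13 mm farther back than shut.
Start: joints at [1.084, 0.628, 0.038, 1.517, -0.027, 0.996, -0.02], TCP at [265.548, -593.298, 200.413] pointing down, gripper open.
Joint ranges: [-3.06, 3.06], [-0.37, 2.12], [-1.25, 1.32], [0.18, 2.47], [-1.1, 4.24], [0.23, 1.98], [-2.94, 2.94]. Speed limits (rad/s): [2.57, 2.57, 3.14, 3.14, 3.14, 3.14, 3.14].

INTERFACE

Orientations are given as [roll, pitch, yaw] about the fixed x, y, z axes, in that order (R = Rz(yaw) Ry(pitch) Rx(roll)).
In Python, from cell import ctrl gives the robot as it stands.
- The arm moves only by the tool carry_out, never from a script. Its argument "deltas" is one flat list of numbers, 7 for each row, row after row: the turn, a rotation vector about the tool's x, y, z in degrees, then the shift along the tool's x, y, z in m, then the closure, from -1 (fully open) to 1 (shut). In form: [wx, wy, wz, dx, dy, dz, claw, wx, wy, wz, dx, dy, dz, claw, ...]. A call has 1 to 12 rows; each row shifts and turns the commanded pose from where the row before left it, along the tool's axes as they then stand; what a row does not reach is not made up. A row lasts 1/8 s, in which the tool goes at most 62.5 mm and 10.7 degrees, less where a joint would pass 70% of its speed; a pose out of reach is approached as far as the arm can. A call with a gripper value outside its range is refused whole. The fingers move at their own pace and stop on an object; the grip force is fixed at half the most. Time passes only in rows, so rows that do not move let the fingers close. It gives the time, the measured TCP pose, the force, the opening and the grip force at its end, in the units of the state.
- ctrl.read_state(): the state, without advancing time (a new reading comes with each control period).
- ctrl.get_image(name): name is "scene" or "top" or "wrist"; returns the picture (384x512x3 uint8, red, green, blue); there is no depth.
- ctrl.calibration(name): a dict with "mtx" (3x3 intrinsics, pixels), "R" (3x3) and "t" (3): a world point X has camera coordinates R X + t. Camera axes: x right, y down, z forward; pixel columns grow to the right and rows downward; lengths in mm; the calibration is good to about 2 mm. The wrist camera is an equidistant fisheye: a pixel r from the principal point sees the ray r / f radians off the axis. A picture is of the moment at which its call begins: read the wrist's pose just before it. calibration takes no time and is no camera call; for the wrist camera it gives the pose at the moment of the call.
- ctrl.finish_job(): hands the job in; it is judged then, once.
The state is a dict: "clock": time; "qpos": joint angles; "qd": joint speeds; "tau": joint torques, N m; "eef_pos": TCP position; "tool_rot": TCP orientation; "force": force on the tool from outside, world axes, zero at the start; "torque": the same for the moment, N m; "width": finger opening in mm; "gripper_force": force on a finger pad.
Only numpy, scipy, OpenCV 4.12 (cv2) and the standard library are available. Lean on these libraries where they do the work, as an engineer would, in place of code of your own. Each camera call takes 0.05 s, during which the arm holds its last target. There are 200 camera calls.

TASK

The leg in the wooden jig has its first hole; set it up for the second one, which goes into its tenon end at 30 degrees. Turn the swivel cradle to 30 degrees counter-clockwise (seen from above) of its red zero mark, which is the second click past zero, and seat the leg in it end for end: bored end in the channel, right down on the floor and home against the stop, tenon end sticking out. Leave the other things on the bench where they are.

Things in the scene. Friction and masses are not known exactly. Their poses are not given: they have to be found in the camera images.
- leg: Loose wooden leg, 176 mm long, 0.14 kg: 34 mm square at x -88 to +52 mm, then a round tenon 22 mm thick to x +88 mm. Origin: on the underside, midway along; +x to the tenon, z up (top at 34 mm). A 12 mm hole goes down through it at x -63 mm. It starts in square_jig, tenon end in the channel, bored end (-x) sticking out 76 mm.
- bored_end (a point): Point on the leg: middle of the lower edge of its bored end face (leg frame -88, 0, 0 mm); axes as the leg's.
- square_jig: Wooden jig, fixed: plywood base 18 mm high (x -50 to +72, y -56 to +56 mm, and a tongue 28 mm wide out to x -100 mm); on it a channel along x, 38 mm wide, from x -50 mm (open end) to an end stop at x +50 mm, between dark cheeks 16 mm thick. Channel floor z 18 mm, cheek and stop tops z 54 mm. Origin: on the bench under its middle.
- swivel_base: Round blue base, fixed, 104 mm radius, three lugs out to 124 mm (55, 235 and 305 degrees counter-clockwise from +x), 17 mm high; on its +x side a plunger housing 32 mm high. Origin: on the bench, on the swivel axis. The scale on its -y side has a mark every 15 degrees; the long red one is zero.
- turntable (a joint): Angle of the swivel cradle on its base, rad, -0.95 to 0.95; 0 = red pointer at the red zero mark, channel parallel to the base's x; positive = counter-clockwise from above. A sprung plunger clicks and holds it at every 15 degrees (0.2618 rad); it takes about 5 N at the knob to leave a click. Starts at one of the clicks from -30 to +15 degrees.
- cradle (a point): Point that turns with the cradle: foot of its end stop's face, middle of the channel floor, 50 mm above the bench, 50 mm from the swivel axis. +x points into the stop, z up; the channel runs from here to x -100 mm, 38 mm wide, open above. Cheeks 12 mm thick and 34 mm high, their inner top edges chamfered (4 mm wide, 6 mm high).
- mouth (a point): Open end of the cradle's channel, at floor height (cradle frame -100, 0, 0 mm); axes as the cradle's. 20 mm inside it and 17 mm above the floor, a sprung ball stands 5 mm out of the +y cheek: a part pressed down pushes it back with a few N and is held against the -y cheek. Outside the mouth only the lever and knob stand above the floor's height.
- knob (a point): Centre of the black ball knob, 25 mm across, 65 mm above the bench, on the turning lever: 110 mm from the swivel axis, 130 degrees counter-clockwise from the cradle's +x. It turns with the cradle; axes as the cradle's.
- tape_measure: Bystander: yellow tape measure, 62 x 90 x 33 mm, lying; origin under its centre.
- glue_bottle: Bystander: white glue bottle, 55 mm across, 152 mm tall, standing; origin under its centre.
- turned_knob: Bystander: turned wooden knob, 45 mm across, 56 mm tall, standing; origin under its centre.
- bradawl: Bystander: bradawl with a beech handle, 33 x 219 x 33 mm, lying along its y axis; origin under its centre.

How it is judged:
By the outcome, as a careful person would: the job done as asked, in the order asked, and still so for the second after the job is handed in, with the robot touching nothing.
It also fails if it takes over 72 s, if anything falls off the work surface, if the arm or the gripper's body presses on something with over 40 N, if the wrist force passes 120 N, or if a joint passes its speed limit or range.

## Working session

There is one attempt and no reset: what is moved stays moved. The work goes in short steps, Python scripts to look and compute and a tool call to move; the robot and the scene stay as the last step left them, time stands still between calls to the robot, and variables do not carry over. Pictures are saved under pics/ and viewed, at most 10 in all, crops included, and the job is handed in when it is done.

Besides the shell and the picture viewer there is one more tool, called after "Request:" as name(argument=value, ...), one argument or row to a line, values as JSON. carry_out: Moves the arm, as the interface text tells. Its arguments: {"type":"object","properties":{"deltas":{"type":"array"}},"required":["deltas"]}

```bash
mkdir -p pics
python3 - <<'E'
from cell import ctrl
import cv2
for n in ("scene","top"):
    im=ctrl.get_image(n); cv2.imwrite(f"pics/{n}0.png",im[:,:,::-1]); c=ctrl.calibration(n); print(n,c)
print(ctrl.read_state(), ctrl.grip_depth)
E
```

```text
scene {'mtx': array([[468.05930576,   0.        , 247.59941864],
       [  0.        , 468.05930576, 190.68047032],
       [  0.        ,   0.        ,   1.        ]]), 'R': array([[-0.71285796, -0.70129072, -0.00498445],
       [-0.42947274,  0.44215328, -0.78743485],
       [ 0.55442465, -0.55918852, -0.61637773]]), 't': array([ 369.04219759,  324.93606374, 1066.36944359])}
top {'mtx': array([[499.8747087 ,   0.        , 245.29941339],
       [  0.        , 499.8747087 , 188.97386255],
       [  0.        ,   0.        ,   1.        ]]), 'R': array([[ 0.14872965, -0.98886671,  0.00470329],
       [-0.86013843, -0.13171208, -0.49276141],
       [ 0.48789483,  0.06924276, -0.87015175]]), 't': array([-157.69137841,  533.89533658, 1653.64963544])}
{'clock': 0.1, 'qpos': array([ 1.08421536,  0.62929984,  0.03844042,  1.51825325, -0.02703182,
        0.99633899, -0.02001787]), 'qd': array([-0.00076411, -0.00145761, -0.00096688, -0.00250834, -0.00197722,
       -0.00031919, -0.00094887]), 'tau': array([ 3.62264720e-03, -5.64525533e+01,  1.23056240e+00, -1.93971705e+01,
        1.12860667e-02,  5.48390904e-03,  1.06498490e-05]), 'eef_pos': array([ 265.29082008, -592.71186508,  199.55580399]), 'tool_rot': array([-3.13981062e+00, -8.60486408e-06,  4.20749616e-01]), 'force': array([-0.04008217,  0.50175159, -1.22013281]), 'torque': array([ 0.00984569,  0.04003217, -0.01339135]), 'gripper_force': 0.0, 'width': 85.2925018358067} 18.700000000000003
```

View pics/scene0.png

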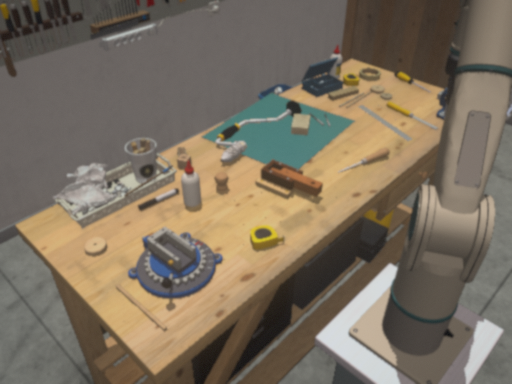

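View pics/top0.png

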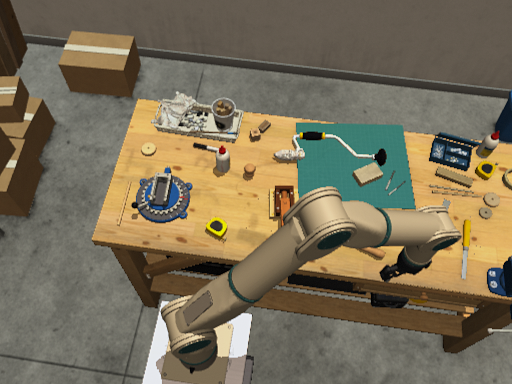

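The scene view shows the swivel at about (177,262) and the jig with the leg at about (290,180). The top view shows them at about (165,195) and (285,205). I'll enlarge both.

Run:
```python
import cv2, numpy as np
s=cv2.imread("pics/scene0.png");t=cv2.imread("pics/top0.png")
f=lambda im,x,y,w,h:cv2.resize(im[y:y+h,x:x+w],(400,300),interpolation=cv2.INTER_CUBIC)
a=f(s,125,220,100,75);b=f(s,245,150,100,75);c=f(t,125,160,80,60);d=f(t,255,170,80,60)
cv2.imwrite("pics/c0.png",np.vstack([np.hstack([a,b]),np.hstack([c,d])]))
```

```text
(no output)
```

View pics/c0.png

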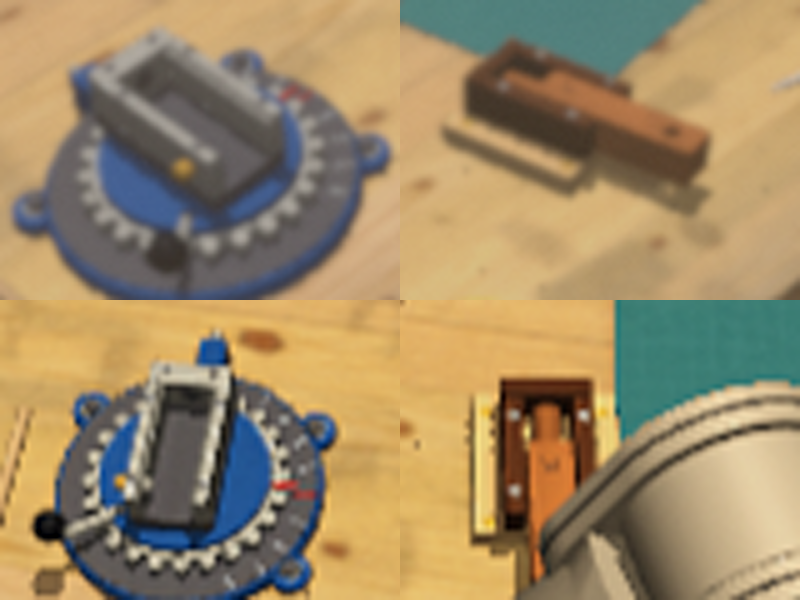

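```bash
cat > h.py <<'E'
from cell import ctrl
import numpy as np
from scipy.spatial.transform import Rotation as Ro
from scipy.optimize import least_squares
C={n:ctrl.calibration(n) for n in("scene","top")}
def ray(n,uv,c=None):
    c=c or C[n]; m=c["mtx"]; x=(uv[0]-m[0,2])/m[0,0]; y=(uv[1]-m[1,2])/m[1,1]
    if n=="wrist":
        r=np.hypot(x,y); k=np.sin(r)/r if r else 1; d=np.array([x*k,y*k,np.cos(r)])
    else: d=np.array([x,y,1.])
    return -c["R"].T@c["t"], c["R"].T@d
def onz(n,uv,z,c=None):
    o,d=ray(n,uv,c); return o+d*(z-o[2])/d[2]
def proj(n,X,c=None):
    c=c or C[n]; p=c["R"]@np.asarray(X,float)+c["t"]; m=c["mtx"]
    if n=="wrist":
        r=np.hypot(p[0],p[1]); a=np.arctan2(r,p[2])/max(r,1e-9); q=p[:2]*a
    else: q=p[:2]/p[2]
    return np.array([m[0,0]*q[0]+m[0,2],m[1,1]*q[1]+m[1,2]])
E
python3 - <<'E'
from h import *
A=lambda u,v:(125+u/4,220+v/4); B=lambda u,v:(245+(u-400)/4,150+v/4)
T=lambda u,v:(125+u/5,160+(v-300)/5); D=lambda u,v:(255+(u-400)/5,170+(v-300)/5)
obs=[]
for a,s,t in((55,(30,212),(92,407)),(305,(243,62),(320,430)),(235,(372,150),(290,570))):
    obs+=[("scene",A(*s),a),("top",T(*t),a)]
def f(p,z=12):
    r=[]
    for n,uv,a in obs:
        w=p[2]+np.radians(a); r+=list(proj(n,[p[0]+114*np.cos(w),p[1]+114*np.sin(w),z])-uv)
    return r
s=least_squares(f,[600,400,0]); print("base",s.x,np.degrees(s.x[2]),np.round(s.fun,1))
k=[onz("scene",A(168,250),65),onz("top",T(48,525),65)]; print("knob",k)
for q in k: d=q-[s.x[0],s.x[1],0]; print(np.hypot(*d[:2]),np.degrees(np.arctan2(d[1],d[0])-s.x[2])-130)
print("marks",onz("top",T(283,486),17),onz("top",T(306,496),17))
print("hole",onz("scene",B(672,130),52))
print("jig stop corners",onz("top",D(503,380),54),onz("top",D(592,380),54),onz("scene",B(465,90),54),onz("scene",B(500,42),54), "tape",onz("top",(217,228),33))
for n in ("scene","top"): pass
E
```

```text
base [5.37435407e+02 2.45154365e+02 4.65229398e-02] 2.6655680999263347 [-0.8 -0.6 -1.8 -0.5  0.2 -0.7 -0.2 -0.8  1.3 -0.1  0.3  1.1]
knob [array([465.93679109, 323.20663363,  65.        ]), array([464.99251786, 324.27852424,  65.        ])]
105.84993481952334 -0.17479111019704874
107.2781652912464 -0.18960540174987273
marks [548.20244314 170.24417446  17.        ] [542.32561802 151.00845527  17.        ]
hole [ 472.72535973 -239.66106103   52.        ]
jig stop corners [ 630.63382636 -180.93904814   54.        ] [ 640.89246573 -247.91592659   54.        ] [ 620.05377196 -165.54032649   54.        ] [ 645.24810322 -233.88173633   54.        ] tape [433.36144868  11.04621739  33.        ]
```

Request:
carry_out(
  deltas=[0,0,0,0.035,-0.025,-0.008,-1,0,0,0,0.035,-0.025,-0.008,-1,0,0,0,0.035,-0.025,-0.008,-1,0,0,0,0.035,-0.025,-0.008,-1,0,0,0,0.035,-0.025,-0.008,-1,0,0,0,0.035,-0.025,-0.008,-1,0,0,0,0.035,-0.025,-0.008,-1,0,0,0,0.035,-0.025,-0.008,-1,0,0,0,0.035,-0.025,-0.008,-1,0,0,0,0.035,-0.025,-0.008,-1,0,0,0,0,0,0,-1],
)

```text
clock: 1.48
eef_pos: [485.2, -218.0, 280.7]
tool_rot: [-3.141, -0.002, 0.428]
force: [-1.5, -0.2, -0.3]
width: 85.3
gripper_force: 0.0
```

```bash
cat >> h.py <<'E'
import cv2,pickle
def snap(name):
    c=ctrl.calibration("wrist"); im=ctrl.get_image("wrist"); cv2.imwrite(f"pics/{name}.png",im[:,:,::-1]); pickle.dump(c,open(f"{name}.pkl","wb")); return im
E
python3 - <<'E'
from h import *
snap("w1"); s=ctrl.read_state(); print(s["clock"],s["eef_pos"],s["tool_rot"]); print(pickle.load(open("w1.pkl","rb")))
E
```

```text
1.525 [ 483.53079092 -220.54426663  280.32163645] [-3.14124883e+00 -1.01965992e-04  4.24488772e-01]
{'mtx': array([[297.31863964,   0.        , 251.88683805],
       [  0.        , 297.31863964, 186.22599157],
       [  0.        ,   0.        ,   1.        ]]), 'R': array([[ 0.41595596, -0.9093841 , -0.00109072],
       [-0.87707947, -0.40149596,  0.26369034],
       [-0.24023372, -0.10872692, -0.96460677]]), 't': array([-399.3928397 ,  284.46639682,  547.95238371])}
```

View pics/w1.png

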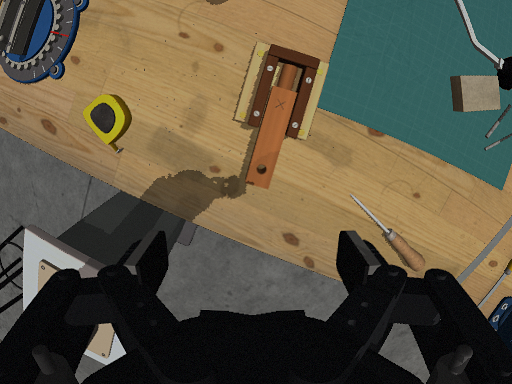

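The wrist view shows the leg with its bored end at about (258,186) and its hole at (261,169). The jig's stop corners are at (274,44) and (321,57). Next I'll look at the swivel.

Request:
carry_out(
  deltas=[0,0,0,0.0225,-0.0365,0,-1,0,0,0,0.0225,-0.0365,0,-1,0,0,0,0.0225,-0.0365,0,-1,0,0,0,0.0225,-0.0365,0,-1,0,0,0,0.0225,-0.0365,0,-1,0,0,0,0.0225,-0.0365,0,-1,0,0,0,0.0225,-0.0365,0,-1,0,0,0,0.0225,-0.0365,0,-1,0,0,0,0.0225,-0.0365,0,-1,0,0,0,0.0225,-0.0365,0,-1,0,0,0,0.0225,-0.0365,0,-1,0,0,0,0,0,0,-1],
)

```text
clock: 3.02
eef_pos: [544.3, 248.2, 279.4]
tool_rot: [-3.14, 0.001, 0.425]
force: [-0.2, -1.1, -0.2]
width: 85.2
gripper_force: 0.0
```

Run:
```python
from h import *
im=snap("w2"); s=ctrl.read_state(); print(s["clock"],s["eef_pos"],s["tool_rot"])
a=cv2.imread("pics/w1.png")[30:200,220:350]; b=cv2.imread("pics/w2.png")[80:280,170:370]
print(proj("wrist",[537,245,20],pickle.load(open("w2.pkl","rb"))))
p=proj("wrist",[537,245,40],pickle.load(open("w2.pkl","rb"))).astype(int); x=max(p[0]-72,0); y=max(p[1]-80,0)
b=cv2.imread("pics/w2.png")[y:y+160,x:x+144]; print(x,y)
cv2.imwrite("pics/c1.png",np.hstack([cv2.resize(a,None,fx=2.5,fy=2.5,interpolation=cv2.INTER_CUBIC)[:425],cv2.resize(b,None,fx=3,fy=3,interpolation=cv2.INTER_CUBIC)[:425]]))
```

```text
3.075 [544.69237113 245.3192465  279.47340806] [3.14111912e+00 1.57945046e-03 4.21781592e-01]
[252.40090627 158.42234684]
180 80
```

View pics/c1.png

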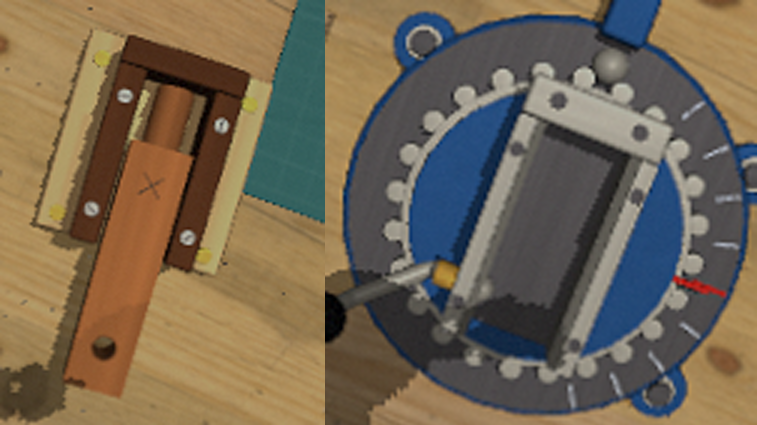

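The left crop shows the leg's square-part corners at (65,380), (122,396), (133,137) and (193,155). The right crop shows the red pointer in line with the red mark at about (700,287), cheek screws at (517,150), (637,197), (574,345) and (459,300), and lugs at (423,42) and (658,392).

Run:
```python
from h import *
w1=pickle.load(open("w1.pkl","rb"));w2=pickle.load(open("w2.pkl","rb"))
L=lambda u,v:(220+u/2.5,30+v/2.5); S=lambda u,v:(180+(u-325)/3,80+v/3)
def fit(c,M,obs,p0):
    g=lambda p:np.concatenate([proj("wrist",[p[0]+np.cos(p[2])*x-np.sin(p[2])*y,p[1]+np.sin(p[2])*x+np.cos(p[2])*y,z],c)-uv for uv,x,y,z in obs])
    s=least_squares(g,p0); print(np.round(s.x,2),np.round(np.degrees(s.x[2]),2),np.round(s.fun,1)); return s.x
print("leg");leg=fit(w1,0,[(L(65,380),-88,17,52),(L(122,396),-88,-17,52),(L(133,137),52,17,52),(L(193,155),52,-17,52),(L(104,347),-63,0,52)],[540,-220,.2])
print("jig outer");fit(w1,0,[(L(125,37),66,35,54),(L(249,75),66,-35,54),(L(72,238),-50,35,54),(L(190,270),-50,-35,54)],[580,-210,.2])
r=lambda a,R:(R*np.cos(np.radians(a)),R*np.sin(np.radians(a)))
print("base lugs");b=fit(w2,0,[(S(423,42),*r(55,114),14),(S(658,392),*r(235,114),14),(S(753,175),*r(305,114),14)],[540,245,0])
# cradle: unknown screw x positions
def g(p):
    o=[]
    for uv,x,y in [(S(517,150),p[3],25),(S(637,197),p[3],-25),(S(459,301),p[4],25),(S(574,345),p[4],-25)]:
        o+=list(proj("wrist",[p[0]+np.cos(p[2])*x-np.sin(p[2])*y,p[1]+np.sin(p[2])*x+np.cos(p[2])*y,84],w2)-uv)
    return np.array(o+[p[3]+p[4]-2*p[5]])
# centre fixed along x from base
def h(q): return g([b[0],b[1],q[0],q[1],q[2],(q[1]+q[2])/2])
for lab,fn in(("axis fixed",h),):
    s=least_squares(fn,[0,40,-40]); print("cradle",np.degrees(s.x[0]),s.x[1:],np.round(s.fun,1))
print("red mark dir"); 
for uv in (S(680,280),S(724,294)):
    q=onz("wrist",uv,17,w2)-[b[0],b[1],0]; print(np.hypot(*q[:2]),np.degrees(np.arctan2(q[1],q[0]))+90)
for z in (65,):
    q=onz("wrist",S(332,316),z,w2); print("knob",q)
```

```text
leg
[ 5.3806e+02 -2.2697e+02  1.6000e-01] 9.13 [-0.6  0.5 -0.   0.4 -0.1 -0.4  0.3 -0.4  0.4 -0. ]
jig outer
[ 5.7636e+02 -2.2023e+02  1.6000e-01] 9.39 [ 0.1 -1.2  0.6 -1.2 -1.6  0.6  1.1  1.7]
base lugs
[5.4098e+02 2.4737e+02 5.0000e-02] 2.87 [-3.7 -2.8  0.8  3.8  3.1 -0.4]
cradle 2.715608154361378 [ 36.12548822 -32.90538817] [-0.  -0.2 -2.7 -0.9 -0.3 -0.2 -2.5 -1.   0. ]
red mark dir
75.22980803165538 2.824569274099318
99.35387793403436 3.8685706389804437
knob [471.01474748 320.74851189  65.        ]
```

Run:
```python
from h import *
w2=pickle.load(open("w2.pkl","rb"))
S=lambda u,v:(180+(u-325)/3,80+v/3); A=lambda u,v:(125+u/4,220+v/4);T=lambda u,v:(125+u/5,160+(v-300)/5)
def g(p):
    W=lambda x,y,z:[p[0]+np.cos(p[2])*x-np.sin(p[2])*y,p[1]+np.sin(p[2])*x+np.cos(p[2])*y,z]
    o=[]
    for uv,x,y in [(S(517,150),p[3],25),(S(637,197),p[3],-25),(S(459,301),p[4],25),(S(574,345),p[4],-25)]:
        o+=list(proj("wrist",W(x,y,84),w2)-uv)
    for uv,a in((S(423,42),55),(S(658,392),235),(S(753,175),305)):
        a=np.radians(a); o+=list(proj("wrist",W(p[5]*np.cos(a),p[5]*np.sin(a),15),w2)-uv)
    a=np.radians(130); k=W(110*np.cos(a),110*np.sin(a),65)
    o+=list(proj("scene",k)-A(168,250))+list(proj("top",k)-T(48,525))
    return np.array(o)
s=least_squares(g,[540,245,.05,36,-33,110],loss="soft_l1"); p=s.x; print(p,np.degrees(p[2]),np.round(g(p),1))
# rim extremes of disc (r=104, z17): right side of the crop
a=np.radians(130)+p[2]; print("knob",p[0]+110*np.cos(a),p[1]+110*np.sin(a))
```

```text
[ 5.42446954e+02  2.45651019e+02  5.47249613e-02  3.46549345e+01
 -3.43078294e+01  1.07117035e+02] 3.135509316594826 [ 1.   0.5 -1.5 -0.6  1.1  0.5 -0.9 -0.6 -0.   0.7  0.3  0.1  0.3 -0.
 -1.3  0.3 -0.3 -0.6]
knob 467.237076034987 325.92227315287755
```

Request:
carry_out(
  deltas=[0,0,8.9,0,0,0,-1,0,0,8.9,0,0,0,-1,0,0,8.9,0,0,0,-1,0,0,8.9,0,0,0,-1,0,0,8.9,0,0,0,-1,0,0,8.9,0,0,0,-1,0,0,8.9,0,0,0,-1,0,0,8.9,0,0,0,-1,0,0,0,-0.037,0.0005,0.045,-1,0,0,0,-0.037,0.0005,0.045,-1,0,0,0,-0.037,0.0005,0.045,-1,0,0,0,0,0,0,-1],
)

```text
clock: 4.58
eef_pos: [463.7, 324.6, 142.0]
tool_rot: [3.133, 0.002, -0.819]
force: [-0.0, -0.2, 0.6]
width: 85.9
gripper_force: 0.0
```

Run:
```python
from h import *
im=snap("w3"); s=ctrl.read_state(); print(s["clock"],s["eef_pos"],s["tool_rot"],s["qpos"])
c=pickle.load(open("w3.pkl","rb")); print(proj("wrist",[467.2,326,65],c))
```

```text
4.625 [467.1033704  323.80432708 144.04224061] [ 3.13737874e+00 -6.14578754e-04 -8.21955174e-01] [-0.77955472  0.58999624  0.18995679  1.80838286 -0.15117729  0.7614265
 -2.90361844]
[248.73704865 183.02784257]
```

View pics/w3.png

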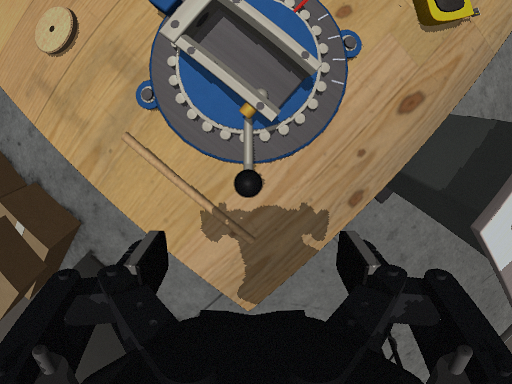

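The knob shows at (248,184), against a predicted (249,183), so the estimate is good. Descending to grip it.

Request:
carry_out(
  deltas=[0,0,0,-0.0015,-0.001,0.04,-1,0,0,0,0,-0.0005,0.035,-1,0,0,0,0,0,0.024,-1,0,0,0,0,0,0,-1,0,0,0,0,0,0,1,0,0,0,0,0,0,1,0,0,0,0,0,0,1,0,0,0,0,0,0,1,0,0,0,0,0,0,1,0,0,0,0,0,0,1],
)

```text
clock: 5.88
eef_pos: [468.1, 327.8, 46.5]
tool_rot: [3.141, 0.0, -0.822]
force: [-1.3, -0.7, 1.8]
width: -0.2
gripper_force: 1.0
```

Run:
```python
from h import *
im=snap("w4"); s=ctrl.read_state(); print(s["clock"],s["eef_pos"],s["tool_rot"],s["force"],s["width"],s["gripper_force"])
c=pickle.load(open("w4.pkl","rb")); print(proj("wrist",[467.2,326,65],c))
sc=ctrl.get_image("scene")[:,:,::-1]; tp=ctrl.get_image("top")[:,:,::-1]
f=lambda im,x,y,w,h:cv2.resize(im[y:y+h,x:x+w],(400,300),interpolation=cv2.INTER_CUBIC)
cv2.imwrite("pics/c2.png",np.vstack([np.hstack([f(sc,125,210,120,90),f(tp,115,150,100,75)]),np.hstack([f(im[:,:,::-1],0,0,512,384),f(im[:,:,::-1],150,80,200,150)])]))
```

```text
5.925 [468.05717689 327.76779978  46.51585717] [ 3.14130167e+00  6.02438369e-05 -8.21848644e-01] [-1.22011377  0.51341509  2.46347859] 0.12549319926460592 1.0897771673126044
[257.68943552 227.77544961]
```

View pics/c2.png

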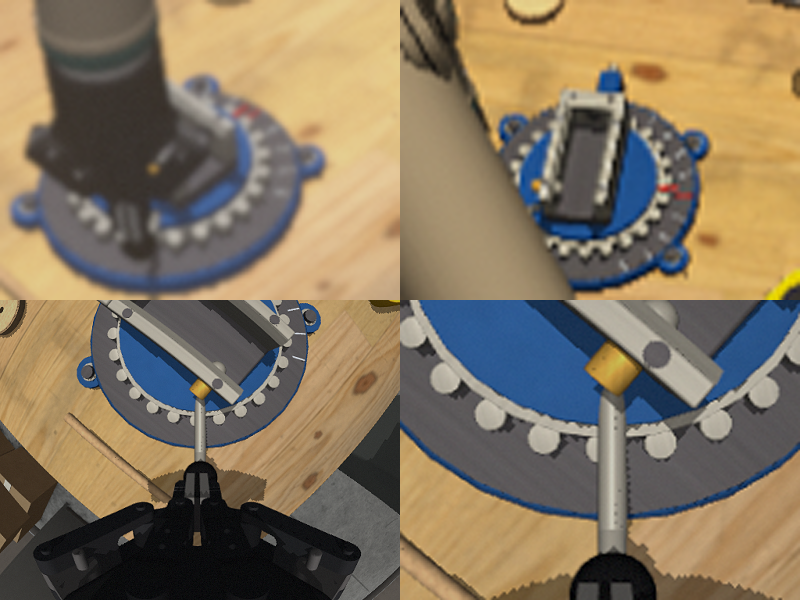

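The fingers are shut, with the ball at about (256,225) just ahead of them on the lever side. I'll check where the TCP and pads project.

Run:
```python
from h import *
c=pickle.load(open("w4.pkl","rb")); s=ctrl.read_state()
R=Ro.from_euler("xyz",s["tool_rot"]).as_matrix(); p=s["eef_pos"]
for dz in (0,-18.7,-40): print(dz,proj("wrist",p+R@[0,0,dz],c))
print("cam in tool",R.T@(-c["R"].T@c["t"]-p), "axis",R.T@c["R"].T@[0,0,1])
c3=pickle.load(open("w3.pkl","rb")); 
for z in (30,45,55,65,75): print(z,onz("wrist",(248,184),z,c3),onz("wrist",(256.5,225),z,c))
im=cv2.imread("pics/w4.png")[190:300,180:330]; cv2.imwrite("pics/c3.png",cv2.resize(im,None,fx=5,fy=5,interpolation=cv2.INTER_CUBIC))
```

```text
0 [254.15221875 216.96989543]
-18.7 [254.36954914 229.05373529]
-40 [254.67483172 246.2087261 ]
cam in tool [  67.42856394   -1.37557117 -172.28491811] axis [-2.66399200e-01 -2.96605796e-04  9.63862738e-01]
30 [460.74735335 334.10461137  30.        ] [458.34314657 335.6575052   30.        ]
45 [463.45832783 331.09197745  45.        ] [462.84824878 331.18345841  45.        ]
55 [465.26564416 329.08355484  55.        ] [465.85165025 328.20076055  55.        ]
65 [467.07296048 327.07513222  65.        ] [468.85505173 325.21806269  65.        ]
75 [468.88027681 325.06670961  75.        ] [471.8584532  322.23536483  75.        ]
```

View pics/c3.png

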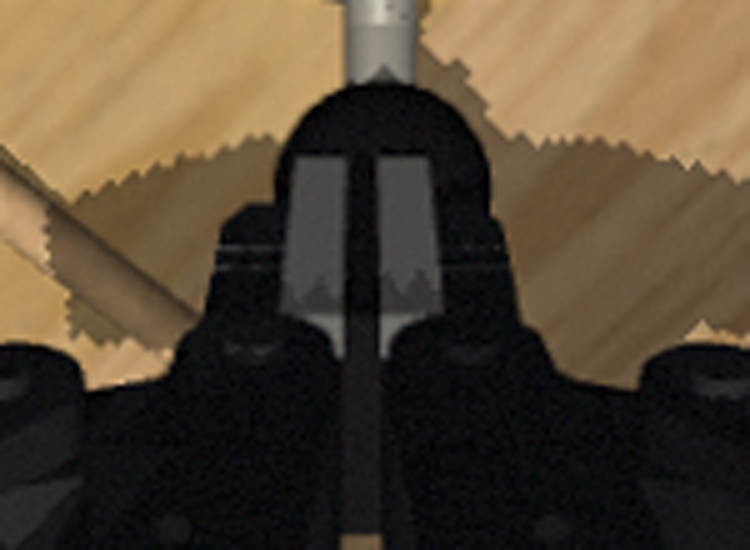

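Run:
```python
from h import *
A=lambda u,v:(125+u/4,220+v/4);T=lambda u,v:(125+u/5,160+(v-300)/5)
c3,c4=[pickle.load(open(f"w{i}.pkl","rb")) for i in(3,4)]
O=[("scene",A(168,250),None),("top",T(48,525),None),("wrist",(248,184),c3),("wrist",(256.6,228),c4)]
for idx in((0,1,2),(2,3),(0,1,2,3)):
    s=least_squares(lambda X:np.concatenate([proj(O[i][0],X,O[i][2])-O[i][1] for i in idx]),[467,326,60]); print(idx,s.x,np.round(s.fun,1))
```

```text
(0, 1, 2) [466.90400125 326.4194586   65.63251374] [-1.4  0.4 -0.5 -0.6  0.7 -0.2]
(2, 3) [466.22958541 327.88475536  60.63556619] [ 0.1 -0.  -0.1  0. ]
(0, 1, 2, 3) [467.26118664 326.57919071  64.76790516] [-1.5  0.6 -0.4 -0.6  0.2 -0.6  0.3  0.2]
```

Request:
carry_out(
  deltas=[0,0,0,0,0.004,0,1,0,0,0,0,0.004,0,1,0,0,0,0,0,0,1],
)

```text
clock: 6.4
eef_pos: [462.2, 322.1, 46.5]
tool_rot: [3.141, -0.0, -0.822]
force: [-0.1, -0.6, 1.8]
width: -0.2
gripper_force: 0.9
```

Run:
```python
from h import *
snap("w5"); c=pickle.load(open("w5.pkl","rb")); print(proj("wrist",[467.2,326.5,65],c))
for n in("w4","w5"):
    im=cv2.imread(f"pics/{n}.png").astype(int); print(n)
    for r in (175,190,200):
        row=im[r,200:310]; m=(np.ptp(row,axis=1)<25)&(row.mean(1)>70); x=np.where(m)[0]+200; print(r,x.min() if len(x) else None,x.max() if len(x) else None,len(x))
    dark=(im[200:240,200:320].max(2)<28); 
    for r in range(0,40,3): print("".join("#" if d else "+" if np.ptp(p)<18 else "." for d,p in zip(dark[r],im[200+r,200:320])))
```

```text
[242.52837217 228.65004867]
w4
175 200 309 108
190 249 262 14
200 249 262 14
..................................................++++....+++++.........................................................
..................................................+++++++++++++.........................................................
..................................................+++++++++++++.........................................................
..............................................#####################+....................................................
..........................................#############################+................................................
........................................##################################..............................................
......................................######################################............................................
....................................###++++++++++######+++++++++++###########...........................................
...................................###++++++++++++#####
[... 1712 characters left out ...]
#######+##+++++++++++++++#####++++++++++.......................................................
.....................###############++++++++++++++#####+++++++++++......................................................
.....................#################++++++++++++#####++++++++++++.....................................................
.....................################+++++++++++++#####++++++++++++###########..........................................
......................###############++++++++++++######+++++++++++++############+.......................................
........................+++++#+++++#+++++++++++++#######++++++++++++#############.......................................
```

Request:
carry_out(
  deltas=[0,0,0,0,-0.004,0,1,0,0,0,0,-0.004,0,1,0,0,0,0,0,0.003,1,0,0,0,0,0,0,1],
)

```text
clock: 6.95
eef_pos: [466.7, 326.6, 45.8]
tool_rot: [3.138, 0.001, -0.822]
force: [-8.5, -5.4, 27.4]
width: 0.1
gripper_force: 13.5
```

The tip force shows that the shut fingertips touch the knob top (z 77.5) with the eef at z about 46, so the real tips sit about 32 mm above the reported TCP. I'll regrip the knob that much lower.

Request:
carry_out(
  deltas=[0,0,0,0,0,-0.01,-1,0,0,0,0,0,0,-1,0,0,0,0,0,0,-1,0,0,0,0,0,0,-1,0,0,0,0,0,0.015,-1,0,0,0,0,0,0.015,-1,0,0,0,0,0,0.01,-1,0,0,0,0,0,0,1,0,0,0,0,0,0,1,0,0,0,0,0,0,1,0,0,0,0,0,0,1,0,0,0,0,0,0,1],
)

```text
clock: 8.45
eef_pos: [466.6, 326.4, 14.0]
tool_rot: [3.138, 0.001, -0.822]
force: [-4.0, -3.9, 5.9]
width: 22.4
gripper_force: 58.4
```

Request:
carry_out(
  deltas=[0,0,-3,0,0.0058,0,1,0,0,-3,0,0.0058,0,1,0,0,-3,0,0.0058,0,1,0,0,-3,0,0.0058,0,1,0,0,-3,0,0.0058,0,1,0,0,0,0,0,0,1],
)

```text
clock: 9.2
eef_pos: [448.1, 304.1, 14.0]
tool_rot: [3.139, 0.0, -0.557]
force: [-0.9, -1.6, 8.9]
width: 22.1
gripper_force: 60.3
```

Run:
```python
from h import *
s=ctrl.read_state(); d=s["eef_pos"][:2]-[542.4,245.7]; print(np.hypot(*d),np.degrees(np.arctan2(d[1],d[0])),np.degrees(s["tool_rot"]),s["force"],s["width"])
```

```text
110.95170670472586 148.2312359991557 [ 1.79845829e+02  2.30297123e-02 -3.19236144e+01] [-0.87853329 -1.64036157  8.91828707] 22.05176742192696
```

Request:
carry_out(
  deltas=[0,0,-3,0,0.0058,0,1,0,0,-3,0,0.0058,0,1,0,0,-3,0,0.0058,0,1,0,0,-3,0,0.0058,0,1,0,0,-3,0,0.0058,0,1,0,0,0,0,0,0,1,0,0,0,0,0,0,1],
)

```text
clock: 10.07
eef_pos: [436.1, 277.9, 13.9]
tool_rot: [3.139, 0.0, -0.296]
force: [0.3, -1.5, 8.6]
width: 22.0
gripper_force: 60.4
```

Run:
```python
from h import *
s=ctrl.read_state(); d=s["eef_pos"][:2]-[542.4,245.7]; print(np.hypot(*d),np.degrees(np.arctan2(d[1],d[0])),np.degrees(s["tool_rot"]),s["force"],s["width"],s["qpos"])
```

```text
111.1070778591727 163.16810887219034 [ 1.79852176e+02  7.31606341e-04 -1.69347016e+01] [ 0.33260853 -1.48396332  8.58358276] 21.98642472532378 [-0.62053099  0.73773896 -0.00338738  2.02590791  0.01033632  0.38002529
 -2.49900545]
```

Request:
carry_out(
  deltas=[0,0,0,0,0,0,-1,0,0,0,0,0,0,-1,0,0,0,0,0,0,-1,0,0,0,0,0,-0.02,-1,0,0,0,0,0,-0.04,-1,0,0,0,0,0,-0.06,-1,0,0,0,0,0,-0.06,-1,0,0,0,0,0,-0.05,-1,0,0,0,0,0,0,-1],
)

```text
clock: 11.2
eef_pos: [438.6, 281.5, 247.2]
tool_rot: [-3.135, -0.005, -0.298]
force: [0.7, 0.3, -0.8]
width: 85.7
gripper_force: 0.0
```

Run:
```python
from h import *
snap("w6"); c=pickle.load(open("w6.pkl","rb")); s=ctrl.read_state(); print(s["eef_pos"],s["force"])
im=cv2.imread("pics/w6.png"); ctr=np.array([542.4,245.7])
a=np.radians(163.1); k=[*(ctr+110*np.array([np.cos(a),np.sin(a)])),65]; p=proj("wrist",k,c); print("pred",p)
x0,y0=(p-30).astype(int); b=(im[y0:y0+60,x0:x0+60].max(2)<40).astype(np.uint8)
n,l,st,ce=cv2.connectedComponentsWithStats(b)
for i in range(1,n):
    if st[i,4]>60:
        uv=ce[i]+[x0,y0]; q=onz("wrist",uv,65,c)[:2]-ctr; print(st[i],uv,np.hypot(*q),np.degrees(np.arctan2(q[1],q[0]))-133.1)
```

```text
[437.07998916 280.52409821 244.81183297] [-0.09442821  0.08593972 -0.34524829]
pred [257.31979769 163.61483437]
[ 20  21  20  20 288] [256.32291667 163.33680556] 109.66338631733599 29.367503603045236
```

Cradle verified at 30° (estimate 29.4° plus the click). Next I'll turn the tool in place and go over to the leg.

Request:
carry_out(
  deltas=[0,0,-10.3,0,0,0,-1,0,0,-10.3,0,0,0,-1,0,0,-10.3,0,0,0,-1,0,0,-10.3,0,0,0,-1,0,0,-10.3,0,0,0,-1,0,0,-10.3,0,0,0,-1,0,0,-10.3,0,0,0,-1,0,0,-10.3,0,0,0,-1,0,0,-10.3,0,0,0,-1,0,0,-10.3,0,0,0,-1],
)

```text
clock: 12.5
eef_pos: [435.2, 279.2, 241.3]
tool_rot: [-3.138, 0.002, 1.506]
force: [0.4, 0.3, -0.6]
width: 85.7
gripper_force: 0.0
```

Request:
carry_out(
  deltas=[0,0,0,-0.051,0.0097,0,-1,0,0,0,-0.051,0.0097,0,-1,0,0,0,-0.051,0.0097,0,-1,0,0,0,-0.051,0.0097,0,-1,0,0,0,-0.051,0.0097,0,-1,0,0,0,-0.051,0.0097,0,-1,0,0,0,-0.051,0.0097,0,-1,0,0,0,-0.051,0.0097,0,-1,0,0,0,-0.051,0.0097,0,-1,0,0,0,-0.051,0.0097,0,-1,0,0,0,0,0,0,-1],
)

```text
clock: 13.88
eef_pos: [494.7, -240.4, 240.6]
tool_rot: [-3.137, 0.0, 1.492]
force: [-0.1, 0.9, 0.5]
width: 85.3
gripper_force: 0.0
```

Request:
carry_out(
  deltas=[0,0,-10.3,0,0,0.01,-1,0,0,-10.3,0,0,0.01,-1,0,0,-10.3,0,0,0.01,-1,0,0,-10.3,0,0,0.01,-1,0,0,-10.3,0,0,0.01,-1,0,0,-10.3,0,0,0.01,-1,0,0,-10.3,0,0,0.01,-1,0,0,-10.3,0,0,0.01,-1,0,0,-10.3,0,0,0.01,-1,0,0,-10.3,0,0,0.01,-1,0,0,0,0,0,0,-1],
)

```text
clock: 15.25
eef_pos: [495.2, -233.9, 141.4]
tool_rot: [3.138, -0.003, -2.986]
force: [0.0, -0.3, -0.2]
width: 85.4
gripper_force: 0.0
```

Run:
```python
from h import *
im=snap("w7"); s=ctrl.read_state(); print(s["clock"],s["eef_pos"],np.degrees(s["tool_rot"]),s["qpos"])
c=pickle.load(open("w7.pkl","rb"))
leg=np.array([538.06,-226.97]);th=.1594;u=np.array([np.cos(th),np.sin(th)])
hp=leg-63*u; p=proj("wrist",[*hp,52],c); print("hole pred",p)
for n,uv,z in(("tape",(217,228),33),("bottle base",(222,168),0),("tknob base",(249,176),0)): print(n,onz("top",uv,z))
# hole: darkest blob around prediction
x,y=(p-14).astype(int); g=cv2.cvtColor(im,cv2.COLOR_RGB2GRAY)[y:y+28,x:x+28]
for r in g[::2]: print(" ".join(f"{v:3d}" for v in r[::2]))
```

```text
15.3 [ 495.86771696 -234.23872218  142.19148353] [ 1.79843972e+02 -1.10016715e-01 -1.71194863e+02] [ 0.86894885  0.66194685 -0.75175445  1.84763851  0.57973376  0.86837926
  1.55651412]
hole pred [250.47252374 158.58923819]
tape [433.36144868  11.04621739  33.        ]
bottle base [712.01930069  42.08081266   0.        ]
tknob base [691.41037184 -70.34458072   0.        ]
 49 103 106  55  55  55  56  55  53  53  53  50  49  54
 50 106  52  56  58  56  55  55  53  52  50 103 100 100
 53  49  53  57  55  57  52  54  57  53  54  51  52  50
 53  53  56  55  55  54  48  58  55  43  50  54  52  53
 51  52  54  56  58  53  82  79  77  77  75  45  53  51
 55  51  91  83  49  38  42  45  47  48  46  39  47  53
 49 102 105  84  47  23  83  85  85  80  59  23  66  58
102 100 101 105  68  25  23  48  54  39  24  21  93  96
 94  99 101 105  89  22  24  27  28  25  21  52  92  97
 98  97 101 105 102  63  27  25  30  27  34  77  96  92
 97  96 101 103 103 100  78  48  45  51  84  96  95  96
 97  99 103 104 102 101 100 100 100  98  99  95  94  95
 96  97 102 104 102 101 101  99  96  96  96  95  96  97
 96  97 101 102 102 101  97  98  99  97  97  96  94  96
```

Request:
carry_out(
  deltas=[0,0,-0.3,-0.003,0.0005,0.05,-1,0,0,0,0,0,0.05,-1,0,0,0,0,0,0.03,-1,0,0,0,0,0,0.02,-1,0,0,0,0,0,0,-1,0,0,0,0,0,0,1,0,0,0,0,0,0,1,0,0,0,0,0,0,1,0,0,0,0,0,0,1],
)

```text
clock: 16.42
eef_pos: [500.5, -234.8, -5.4]
tool_rot: [-3.141, 0.002, -2.981]
force: [-1.0, 0.3, 6.6]
width: 33.1
gripper_force: 60.9
```

Request:
carry_out(
  deltas=[0,0,0,0,0,-0.02,1,0,0,0,0,0,-0.03,1,0,0,0,0,0,-0.03,1,0,0,0,0,0,0,1,0,0,4.6,0,0,0,1,0,0,4.6,0,0,0,1,0,0,0,-0.0028,0.0375,0,1,0,0,0,-0.0028,0.0375,0,1,0,0,0,-0.0028,0.0375,0,1,0,0,0,-0.0028,0.0375,0,1,0,0,0,0,0,0,1],
)

```text
clock: 17.8
eef_pos: [510.9, -80.4, 73.5]
tool_rot: [3.139, 0.0, -3.135]
force: [-0.2, -0.2, -2.6]
width: 33.3
gripper_force: 60.0
```

Run:
```python
from h import *
im=snap("w8"); s=ctrl.read_state(); print(s["clock"],s["eef_pos"],np.degrees(s["tool_rot"]),s["width"],s["force"],s["torque"])
cv2.imwrite("pics/w8s.png",ctrl.get_image("scene")[:,:,::-1])
a=cv2.imread("pics/w8.png"); b=cv2.imread("pics/w8s.png")[120:270,200:400]
cv2.imwrite("pics/c4.png",np.hstack([cv2.resize(a,(400,300)),cv2.resize(b,(400,300),interpolation=cv2.INTER_CUBIC)]))
```

```text
17.85 [510.46646756 -83.03771296  73.19625791] [ 1.79973727e+02 -5.70409159e-02 -1.79801186e+02] 32.99084704789473 [-0.50309581 -0.86366135 -2.04695689] [-0.07534341  0.05503213 -0.05685835]
```

View pics/c4.png

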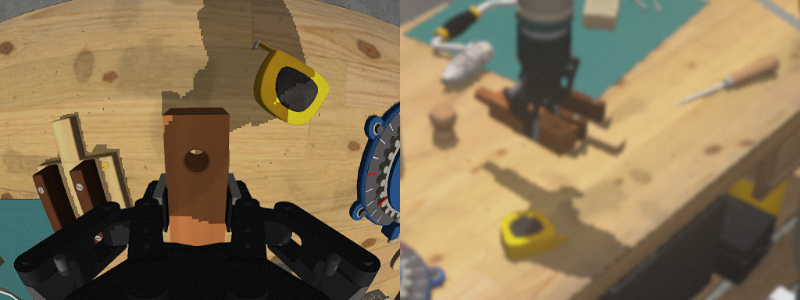

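The leg is held level, with its hole at about (196,160) in the left half and the bench below it clear. I'll set it down.

Request:
carry_out(
  deltas=[0,0,0,0,0,0.04,1,0,0,0,0,0,0.035,1,0,0,0,0,0,0.012,1,0,0,0,0,0,0.006,1,0,0,0,0,0,0,1,0,0,0,0,0,0,1],
)

```text
clock: 18.65
eef_pos: [511.7, -84.8, -18.6]
tool_rot: [-3.141, 0.002, 3.141]
force: [0.1, 0.2, -1.4]
width: 33.3
gripper_force: 60.0
```

Request:
carry_out(
  deltas=[0,0,0,0,0,0.003,1,0,0,0,0,0,0.002,1,0,0,0,0,0,0,1],
)

```text
clock: 19.02
eef_pos: [511.3, -84.8, -23.4]
tool_rot: [-3.141, 0.001, -3.141]
force: [-2.6, -0.6, 9.6]
width: 33.2
gripper_force: 61.4
```

Request:
carry_out(
  deltas=[0,0,0,0,0,0,-1,0,0,0,0,0,0,-1,0,0,0,0,0,0,-1,0,0,0,0,0,-0.025,-1,0,0,0,0,0,-0.03,-1,0,0,0,-0.035,0,0,-1,0,0,0,-0.034,0,0,-1,0,0,0,0,0,0,-1],
)

```text
clock: 20.02
eef_pos: [582.6, -84.2, 30.5]
tool_rot: [3.141, 0.003, 3.141]
force: [-0.1, 0.6, -0.1]
width: 85.3
gripper_force: 0.0
```

Run:
```python
from h import *
im=snap("w9"); s=ctrl.read_state(); print(s["clock"],s["eef_pos"],np.degrees(s["tool_rot"]),s["width"],s["qpos"])
c=pickle.load(open("w9.pkl","rb"))
# leg: grip was at leg x=-38 at (511.3,-84.8), yaw 0 -> hole & corners predicted
for x,y in((-63,0),(-88,17),(-88,-17),(0,17),(0,-17)): print((x,y),proj("wrist",[511.3+38+x,-84.8+y,34],c))
hsv=cv2.cvtColor(im,cv2.COLOR_RGB2HSV); p=proj("wrist",[486.3,-84.8,34],c)
x,y=(p-[45,50]).astype(int); g=cv2.cvtColor(im,cv2.COLOR_RGB2GRAY)[y:y+90,x:x+90]
print(x,y)
for r in im[y:y+90:4,x:x+90:3]: print(" ".join("#" if v.max()<45 else "L" if int(v[0])>1.75*int(v[2]) and int(v[0])-int(v[1])>35 else "." for v in r))
```

```text
20.075 [580.25725705 -84.39227715  30.09743998] [1.79975546e+02 2.49206384e-03 1.79991000e+02] 85.30605554258338 [ 0.446728    0.83426361 -0.56979799  1.82046164  0.67690132  0.6910923
  1.05657547]
(-63, 0) [249.03171889  53.61905432]
(-88, 17) [279.24015631  12.61661703]
(-88, -17) [218.96284245  12.77644461]
(0, 17) [278.45276038 163.5253    ]
(0, -17) [219.77489789 163.54573836]
204 3
. . . . . . . . . . . . . . . . . . . . . . . . . . . . . .
. . . . . . . . . . . . . . . . . . . . . . . . . . . . . .
. . . . . . . . . . . . . . . . . . . . . . . . . . . . . .
. . . . . . L L L L L L L . . . . . . . . . . . . . . . . .
. . . . . . L L L L L . L . . . . . . . . L . . . . . . . .
. . . . . . L L L L L . L . . . . . . . . . . . . . . . . .
. . . . . . L L L L L . L . . . . . . . . . . . . . . . . .
. . . . . . L L L L L L . . . . . . . . . . . . . . . . . .
. . . . . . L L L L L L L L . . . . . . . . . . . . . . . .
. . . . . . L L L L L L . . L . . . . . . . . . . . . . . .
. . . . . . L L L L L L . . . # # . . . . . . . . . . . . .
. . . . . . L L L L L L L # # # # # # . . . . . . . . . . .
. . . . . . L L L L L L # # # # # # # # . . . . . . . . . .
. . . . . . L L L L L L # # . . . . # # . . . . . . . . . .
. . . . . . L L L L L L . . . . . . . . . . . . . L . . . .
. . . . . . L L L L L L L L . . . . . . . . . . . L . . . .
. . . . . . L L L L L L L L . . . . . . . . . . . L . . . .
. . . . . . L L L L L L L L L L . . . . . . L L . L . . . .
. . . . . . L L L L L L L L L L . . . . . L . L L L . . . .
. . . . . . L L L L L L L L L L . . . . . . L . L L . . . .
. . . . . . L L L L L L L L L L L . . . . L . . L L . . . .
. . . . . . L L L L L L L L L L L L L . . . L . L . . . . .
. . . . . . L L L L L L L L L L L L L . . L L L . L . . . .
```

Request:
carry_out(
  deltas=[0,0,0,0,0,0.03,-1,0,0,0,0,0,0.024,-1,0,0,0,0,0,0,-1,0,0,0,0,0,0,1,0,0,0,0,0,0,1,0,0,0,0,0,0,1,0,0,0,0,0,0,1,0,0,0,0,0,-0.02,1,0,0,0,0,0,-0.05,1,0,0,0,0,0,-0.05,1,0,0,0,0,0,-0.05,1,0,0,0,0,0,0,1],
)

```text
clock: 21.58
eef_pos: [582.9, -84.2, 151.4]
tool_rot: [-3.141, 0.009, -3.142]
force: [0.5, 0.8, -1.1]
width: 33.3
gripper_force: 60.3
```

Run:
```python
from h import *
im=snap("w10"); s=ctrl.read_state(); print(s["clock"],s["eef_pos"],np.degrees(s["tool_rot"]),s["width"],s["qpos"])
c=pickle.load(open("w10.pkl","rb")); R=Ro.from_euler("xyz",s["tool_rot"]).as_matrix()
for x,y in((-63,0),(-88,17),(-88,-17),(0,17),(0,-17)): print((x,y),proj("wrist",s["eef_pos"]+R@[-(x-31),y*1.,-57.4],c))
for i,r in enumerate(im[0:150:5,200:300:3]): print(f"{5*i:3d}"," ".join("#" if v.max()<45 else "L" if int(v[0])>1.6*int(v[2]) and int(v[0])-int(v[1])>25 else "." for v in r))
```

```text
21.625 [580.94801884 -84.70698991 148.92265689] [-179.95649977    0.23237374  179.99617643] 33.06063524784229 [ 0.52288137  0.682459   -0.6926956   1.74414889  0.5371887   0.90886257
  1.17229174]
(-63, 0) [248.15343567  32.96023584]
(-88, 17) [290.8134957  -22.29028934]
(-88, -17) [205.96872713 -21.96865349]
(0, 17) [289.40154609 189.19132802]
(0, -17) [207.07636113 189.1021865 ]
  0 L L L L L L L L L L L L L L L L L L L L L L L L L L L L L L L L . .
  5 L L L L L L L L L L L L L L L L L L L L L L L L L L L L L L L L . .
 10 L . L L L L L L L L L L L L L L L L L L L L L L L L L L L L L L . .
 15 L L L L L L L L L L L L L L L L L L L L L L L L L L L L L L L L . .
 20 . L L L L L L L L L L L L L L L L L . . L L L L L L L L L L L L . .
 25 . . . L L L L L L L L L L L # # # # # # # L L L L L L L L L L L . .
 30 L L L L L L L L L L L L L # # # # # # # # # # L L L L L L L L L . .
 35 . L L L L L L L L L L L # # # # # # # # # # # L L L L L L L L L . .
 40 L L L L L L L L L L L L # # # . L L L . # # # L L L L L L L L L . .
 45 L L L L L L L L L L L L L # . L L . L L . . L L L L L L L L L L 
[... 743 characters left out ...]
 L L L L L L L L L L L L L L L L L L L L L L L L . .
105 L L L L L L L L L L L L L L L L L L L L L L L L L L L L L L L L . .
110 L L L L L L L L L L L L L L L L L L L L L L L L L L L L L L L L . .
115 L L L L L L L L L L L L L L L L L L L L L L L L L L L L L L L L . .
120 L L L L L L L L L L L L L L L L L L L L L L L L L L L L L L L L . .
125 L L L L L L L L L L L L L L L L L L L L L L L L L L L L L L L L . .
130 L L L L L L L L L L L L L L L L L L L L L L L L L L L L L L L L . .
135 L L L L L L L L L L L L L L L L L L L L L L L L L L L L L L L L . L
140 L L L L L L L L L L L L L L L L L L L L L L L L L L L L L L L L L L
145 L L L L L L L L L L L L L L L L L L L L L L L L L L L L L L L L L L
```

Request:
carry_out(
  deltas=[0,0,10.5,0,0,0,1,0,0,10.5,0,0,0,1,0,0,10.5,0,0,0,1,0,0,10.5,0,0,0,1,0,0,10.5,0,0,0,1,0,0,10.5,0,0,0,1,0,0,10.5,0,0,0,1],
)

```text
clock: 22.5
eef_pos: [578.2, -84.6, 144.9]
tool_rot: [-3.138, -0.001, 1.853]
force: [-0.4, -0.7, -2.5]
width: 33.4
gripper_force: 60.2
```

Request:
carry_out(
  deltas=[0,0,0,0.0382,-0.0016,0,1,0,0,0,0.0382,-0.0016,0,1,0,0,0,0.0382,-0.0016,0,1,0,0,0,0.0382,-0.0016,0,1,0,0,0,0.0382,-0.0016,0,1,0,0,0,0.0382,-0.0016,0,1,0,0,0,0.0382,-0.0016,0,1,0,0,0,0.0382,-0.0016,0,1],
)

```text
clock: 23.5
eef_pos: [479.0, 205.0, 145.2]
tool_rot: [-3.138, 0.001, 1.859]
force: [-0.2, -0.1, -2.6]
width: 33.1
gripper_force: 60.1
```

Request:
carry_out(
  deltas=[0,0,10.5,0,0,0,1,0,0,10.5,0,0,0,1,0,0,10.5,0,0,0,1,0,0,10.5,0,0,0,1,0,0,10.5,0,0,0,1,0,0,10.5,0,0,0,1,0,0,10.4,0,0,0,1,0,0,0,0,0,0,1,0,0,0,0,0,0,1],
)

```text
clock: 24.62
eef_pos: [480.0, 204.6, 145.8]
tool_rot: [-3.141, 0.002, 0.581]
force: [-0.3, -0.4, -2.1]
width: 32.5
gripper_force: 60.1
```

```bash
cat >> h.py <<'E'
def crad(yaw=33.1,ctr=(542.4,245.7)):
    s=ctrl.read_state(); a=np.radians(yaw); d=s["eef_pos"][:2]-ctr
    print("t",s["clock"],"s,n,z",np.round([d@[np.cos(a),np.sin(a)],d@[-np.sin(a),np.cos(a)],s["eef_pos"][2]],1),"rpy",np.round(np.degrees(s["tool_rot"]),2),"F s,n,z",np.round([s["force"][:2]@[np.cos(a),np.sin(a)],s["force"][:2]@[-np.sin(a),np.cos(a)],s["force"][2]],1),"w",s["width"])
E
python3 - <<'E'
from h import *
crad()
tp=ctrl.get_image("top")[:,:,::-1]; w=snap("w11")[:,:,::-1]
crad()
f=lambda im,x,y,w,h:cv2.resize(im[y:y+h,x:x+w],(400,300),interpolation=cv2.INTER_CUBIC)
sc=ctrl.get_image("scene")[:,:,::-1]
cv2.imwrite("pics/c5.png",np.vstack([np.hstack([f(sc,125,190,120,90),f(tp,115,140,100,75)]),np.hstack([f(w,0,0,512,384),f(w,150,0,200,150)])]))
E
```

```text
t 24.625 s,n,z [-74.7  -0.4 145.8] rpy [-1.7999e+02  1.0000e-01  3.3300e+01] F s,n,z [-0.4 -0.1 -2.1] w 32.49742326145154
t 24.725 s,n,z [-74.3  -0.6 146.1] rpy [-1.7998e+02  5.0000e-02  3.3210e+01] F s,n,z [ 0.4 -0.8 -1.4] w 33.169070926823764
```

Request:
carry_out(
  deltas=[0,0,0,0,0.0005,0.03,1,0,0,0,0,0,0.03,1,0,0,0,0,0,0.02,1,0,0,0,0,0,0.006,1,0,0,0,0,0,0.004,1,0,0,0,0,0,0.004,1,0,0,0,0,0,0,1],
)

```text
clock: 25.65
eef_pos: [481.3, 204.4, 52.7]
tool_rot: [3.142, -0.001, 0.578]
force: [-0.3, -0.6, -1.0]
width: 33.1
gripper_force: 60.1
```

```bash
python3 -c "
from h import *
crad()"
```

```text
t 25.65 s,n,z [-73.7  -1.2  52.7] rpy [ 1.800e+02 -3.000e-02  3.311e+01] F s,n,z [-0.6 -0.3 -1. ] w 33.05027539127124
```

Request:
carry_out(
  deltas=[0,0,0,0,0,0.005,1,0,0,0,0,0,0.005,1,0,0,0,0,0,0.004,1,0,0,0,0,0,0,1],
)

```text
clock: 26.15
eef_pos: [481.2, 203.9, 37.9]
tool_rot: [3.141, 0.001, 0.577]
force: [2.1, -1.5, -3.0]
width: 33.0
gripper_force: 59.9
```

```bash
python3 -c "
from h import *
crad()"
```

```text
t 26.15 s,n,z [-74.2  -1.6  37.9] rpy [1.7998e+02 3.0000e-02 3.3080e+01] F s,n,z [ 0.9 -2.4 -3. ] w 33.027080134815364
```

Request:
carry_out(
  deltas=[0,0,0,0,0,0.005,1,0,0,0,0,0,0.004,1,0,0,0,0,0,0.002,1,0,0,0,0,0,0.001,1,0,0,0,0,0,0,1],
)

```text
clock: 26.78
eef_pos: [481.0, 204.0, 27.3]
tool_rot: [3.141, -0.0, 0.577]
force: [-0.2, -3.4, 9.4]
width: 33.0
gripper_force: 61.8
```

```bash
python3 -c "
from h import *
crad()"
```

```text
t 26.775 s,n,z [-74.2  -1.4  27.3] rpy [179.99  -0.    33.09] F s,n,z [-2.  -2.7  9.4] w 32.983477102194364
```

Request:
carry_out(
  deltas=[0,0,0,0.002,0,0,1,0,0,0,0.002,0,0,1,0,0,0,0.0015,0,0,1,0,0,0,0,0,0,1],
)

```text
clock: 27.28
eef_pos: [480.7, 203.9, 27.4]
tool_rot: [-3.141, 0.01, 0.577]
force: [-8.7, -7.9, 21.6]
width: 33.5
gripper_force: 63.2
```

```bash
python3 -c "
from h import *
crad()"
```

```text
t 27.275 s,n,z [-74.5  -1.4  27.4] rpy [-179.97    0.58   33.07] F s,n,z [-11.6  -1.8  21.6] w 33.512677069184875
```

Request:
carry_out(
  deltas=[0,0,0,0,0,-0.002,1,0,0,0,0,0,0,1,0,0,0,0.0015,0,0,1,0,0,0,0,0,0,1],
)

```text
clock: 27.78
eef_pos: [482.7, 205.4, 27.6]
tool_rot: [-3.141, 0.009, 0.577]
force: [-6.2, -6.6, 2.6]
width: 33.1
gripper_force: 60.8
```

Run:
```python
from h import *
crad(); im=snap("w12"); c=pickle.load(open("w12.pkl","rb")); s=ctrl.read_state()
a=np.radians(33.1); d=np.array([np.cos(a),np.sin(a)]);n=np.array([-d[1],d[0]]);ctr=np.array([542.4,245.7])
P=lambda s,t,z:proj("wrist",[*(ctr+s*d+t*n),z],c)
for lab,q in(("stop face top mid",(50,0,84)),("stop back",(62,0,84)),("hole if home",(25,-1.5,84)),("hole if grip31",(-74.5+31+63,-1.5,84)),("mouth +y cheek",(-50,25,84))): print(lab,np.round(P(*q),1))
b=im[:150,170:330,::-1]; cv2.imwrite("pics/c6.png",cv2.resize(b,None,fx=4,fy=4,interpolation=cv2.INTER_CUBIC))
```

```text
t 27.775 s,n,z [-72.   -1.2  27.6] rpy [-179.96    0.52   33.05] F s,n,z [-8.8 -2.2  2.6] w 33.137167397297674
stop face top mid [249.1 -21.6]
stop back [249.1 -46.4]
hole if home [252.9  36. ]
hole if grip31 [252.9  49.6]
mouth +y cheek [190.5 221.1]
```

View pics/c6.png

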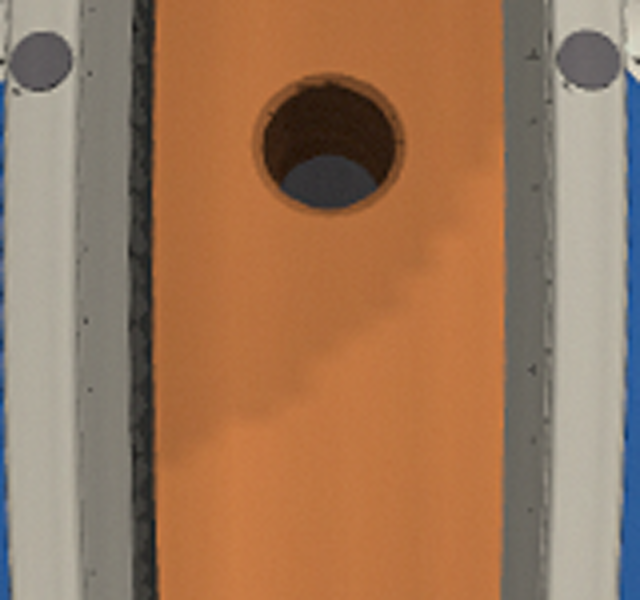

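The leg is in the channel against the -y cheek. The hole is at full-frame pixel (252,36), against a predicted home position of (253,36). I'll give it one more push to confirm the stop.

Request:
carry_out(
  deltas=[0,0,0,0.0015,0,0,1,0,0,0,0.0015,0,0,1,0,0,0,0,0,0,1],
)

```text
clock: 28.2
eef_pos: [482.5, 205.3, 27.5]
tool_rot: [-3.141, 0.015, 0.577]
force: [-9.9, -9.4, 6.9]
width: 32.7
gripper_force: 61.5
```

Run:
```python
from h import *
crad(); im=snap("w13")
for nme in("w12","w13"):
    g=cv2.imread(f"pics/{nme}.png").astype(int)
    b=(g[5:70,225:285].max(2)<75); y,x=np.where(b); print(nme,"hole",x.mean()+225,y.mean()+5,y.min()+5,y.max()+5)
    for x0 in (165,303):
        q=g[0:40,x0:x0+28]; m=(q.mean(2)<120)&(q.mean(2)>60)&(np.ptp(q,axis=2)<25); print([int(v) for v in m.sum(1)])
```

```text
t 28.2 s,n,z [-72.2  -1.1  27.5] rpy [-179.94    0.85   33.05] F s,n,z [-13.4  -2.5   6.9] w 32.73634299887852
w12 hole 251.80555555555554 36.2020202020202 20 51
[6, 5, 5, 3, 2, 2, 0, 3, 8, 12, 14, 16, 18, 19, 20, 19, 16, 19, 18, 16, 14, 10, 10, 4, 1, 1, 1, 2, 2, 2, 1, 1, 2, 1, 1, 2, 1, 1, 0, 1]
[4, 5, 5, 5, 5, 5, 5, 4, 11, 14, 16, 17, 18, 21, 21, 21, 21, 21, 18, 19, 15, 13, 6, 5, 5, 5, 6, 6, 5, 4, 5, 5, 5, 5, 6, 6, 6, 7, 5, 4]
w13 hole 251.9776397515528 36.029813664596276 19 51
[5, 5, 4, 2, 2, 1, 2, 0, 8, 11, 15, 16, 19, 20, 19, 18, 20, 18, 16, 15, 12, 8, 5, 1, 1, 1, 1, 0, 1, 1, 1, 1, 1, 0, 1, 1, 1, 1, 2, 2]
[4, 5, 5, 5, 6, 6, 5, 7, 14, 16, 18, 19, 20, 22, 23, 23, 22, 20, 19, 17, 15, 13, 5, 5, 6, 6, 6, 6, 6, 5, 5, 5, 5, 5, 5, 5, 6, 6, 6, 6]
```

Request:
carry_out(
  deltas=[0,0,0,0,0,0,-0.2,0,0,0,0,0,0,-0.2,0,0,0,0,0,0,-0.2,0,0,0,0,0,0,-0.2,0,0,0,0,0,-0.02,-0.2,0,0,0,0,0,-0.03,-0.2,0,0,0,0,0,-0.03,-0.2,0,0,0,0,0,0,1,0,0,0,0,0,0,1,0,0,0,0,0,0,1],
)

```text
clock: 29.5
eef_pos: [488.7, 209.5, 107.4]
tool_rot: [-3.141, 0.002, 0.578]
force: [-0.7, -0.2, 0.5]
width: 0.4
gripper_force: 0.0
```

```bash
python3 -c "
from h import *
crad()"
```

```text
t 29.5 s,n,z [-64.8  -1.  107.4] rpy [-1.7998e+02  1.2000e-01  3.3110e+01] F s,n,z [-0.7  0.2  0.5] w 0.35789348763776074
```

Request:
carry_out(
  deltas=[0,0,0,0.04,0,0,1,0,0,0,0,0,0.03,1,0,0,0,0,0,0.018,1,0,0,0,0,0,0.004,1,0,0,0,0,0,0.003,1,0,0,0,0,0,0.001,1,0,0,0,0,0,0,1],
)

```text
clock: 30.38
eef_pos: [523.2, 231.7, 53.2]
tool_rot: [3.141, -0.001, 0.578]
force: [-1.1, -0.8, 3.2]
width: -0.3
gripper_force: 1.7
```

```bash
python3 -c "
from h import *
crad()"
```

```text
t 30.375 s,n,z [-23.8  -1.2  53.2] rpy [ 1.7999e+02 -4.0000e-02  3.3100e+01] F s,n,z [-1.3 -0.   3.2] w -0.316981466385473
```

Request:
carry_out(
  deltas=[0,0,0,0,0,0.002,1,0,0,0,0,0,0,1],
)

```text
clock: 30.62
eef_pos: [523.2, 231.7, 53.1]
tool_rot: [3.142, -0.001, 0.578]
force: [-6.0, -2.3, 20.6]
width: 0.1
gripper_force: 10.0
```

Request:
carry_out(
  deltas=[0,0,0,0,0,-0.008,1,0,0,0,0.03,0,0,1,0,0,0,0,0,0.005,1,0,0,0,0,0,0.004,1,0,0,0,0,0,0,1],
)

```text
clock: 31.25
eef_pos: [550.1, 249.5, 53.1]
tool_rot: [3.142, -0.006, 0.578]
force: [-1.9, -0.4, 23.5]
width: 0.2
gripper_force: 11.6
```

```bash
python3 -c "
from h import *
crad()"
```

```text
t 31.25 s,n,z [ 8.5 -1.  53.1] rpy [180.    -0.34  33.11] F s,n,z [-1.8  0.7 23.5] w 0.15579026239663177
```

Request:
carry_out(
  deltas=[0,0,0,0,0,-0.03,1,0,0,0,0,0,-0.03,1,0,0,0,-0.053,0,0,1,0,0,0,-0.053,0,0,1,0,0,0,-0.053,0,0,1,0,0,0,0,0,0.04,1,0,0,0,0,0,0.036,1,0,0,0,0.005,0,0,1,0,0,0,0,0,0,1],
)

```text
clock: 32.38
eef_pos: [419.9, 164.3, 34.1]
tool_rot: [3.141, -0.001, 0.578]
force: [0.5, -0.2, 0.1]
width: -0.0
gripper_force: 0.0
```

```bash
python3 -c "
from h import *
crad()"
```

```text
t 32.375 s,n,z [-147.    -1.3   34.1] rpy [ 1.7999e+02 -7.0000e-02  3.3110e+01] F s,n,z [ 0.3 -0.4  0.1] w -0.03086125533011424
```

Request:
carry_out(
  deltas=[0,0,0,0.004,0,0,1,0,0,0,0.003,0,0,1,0,0,0,0.002,0,0,1,0,0,0,0.0015,0,0,1,0,0,0,0,0,0,1],
)

```text
clock: 33.0
eef_pos: [428.0, 169.7, 33.5]
tool_rot: [3.142, -0.0, 0.578]
force: [-0.4, -0.5, 0.3]
width: -0.0
gripper_force: 0.0
```

```bash
python3 -c "
from h import *
crad()"
```

```text
t 33.0 s,n,z [-137.4   -1.2   33.5] rpy [ 1.800e+02 -1.000e-02  3.311e+01] F s,n,z [-0.6 -0.2  0.3] w -0.04535463077154788
```

Request:
carry_out(
  deltas=[0,0,0,0.0015,0,0,1,0,0,0,0.0015,0,0,1,0,0,0,0.0015,0,0,1,0,0,0,0,0,0,1],
)

```text
clock: 33.5
eef_pos: [429.0, 170.4, 33.1]
tool_rot: [-3.141, 0.006, 0.577]
force: [-4.7, -3.8, 3.4]
width: -0.3
gripper_force: 2.9
```

```bash
python3 -c "
from h import *
crad()"
```

```text
t 33.5 s,n,z [-136.1   -1.1   33.1] rpy [-179.97    0.33   33.08] F s,n,z [-6.  -0.6  3.4] w -0.34070667267198057
```

Request:
carry_out(
  deltas=[0,0,0,0.002,0,0,1,0,0,0,0.0015,0,0,1,0,0,0,0,0,0,1],
)

```text
clock: 33.88
eef_pos: [428.7, 170.3, 32.8]
tool_rot: [-3.141, 0.012, 0.577]
force: [-8.7, -5.5, 7.4]
width: -0.4
gripper_force: 5.5
```

```bash
python3 -c "
from h import *
crad()"
```

```text
t 33.875 s,n,z [-136.4   -1.1   32.8] rpy [-179.94    0.71   33.05] F s,n,z [-10.3   0.1   7.4] w -0.40272594126789885
```

Request:
carry_out(
  deltas=[0,0,0,-0.01,0,0,1,0,0,0,-0.015,0,0,1,0,0,0,0,0,-0.05,1,0,0,0,0,0,-0.06,1,0,0,0,0.03,0,-0.06,1,0,0,0,0.03,0,-0.03,1,0,0,0,0,0,0,1],
)

```text
clock: 34.75
eef_pos: [466.2, 194.7, 232.2]
tool_rot: [3.141, -0.01, 0.579]
force: [-1.4, -0.1, -1.1]
width: -0.1
gripper_force: 0.0
```

Run:
```python
from h import *
crad(); im=snap("w14"); c=pickle.load(open("w14.pkl","rb")); g=im.astype(int)
ctr=np.array([542.4,245.7]); a=np.radians(33.1); d=np.array([np.cos(a),np.sin(a)]);n=np.array([-d[1],d[0]])
def blob(p,m,x0,y0):
    k,l,st,ce=cv2.connectedComponentsWithStats(m.astype(np.uint8)); return [(st[i,4],ce[i]+[x0,y0]) for i in range(1,k) if st[i,4]>25]
for nm,q,z,h,th in(("knob",ctr-70.7*d+84.3*n,65,25,40),("hole",ctr+25*d-2*n,84,10,75)):
    p=proj("wrist",[*q,z],c); x,y=(p-h).astype(int); print(nm,p)
    for ar,uv in blob(p,g[y:y+2*h,x:x+2*h].max(2)<th,x,y):
        w=onz("wrist",uv,z,c)[:2]-ctr; print(ar,uv,"s,n",w@d,w@n,"ang",np.degrees(np.arctan2(w[1],w[0]))-133.1)
```

```text
t 34.75 s,n,z [-91.7  -1.1 232.2] rpy [179.95  -0.57  33.17] F s,n,z [-1.3  0.7 -1.1] w -0.11952645307555747
knob [179.16231128 149.81042366]
303 [178.85808581 148.89108911] s,n -69.60145103019728 84.62630463792138 ang 29.43580873706074
hole [252.95489788  63.60202198]
105 [252.8952381  63.4      ] s,n 25.223174817256762 -1.9361369724974917 ang -104.38943029779982
```

```bash
python3 -c "
from cell import ctrl
print(ctrl.finish_job())"
```

```text
the job is handed in; nothing more can be done
None
```

I handed the job in at about 35 s, with the cradle on its 30° counter-clockwise click and the leg seated end for end on the floor and home against the stop, tenon end out; the bystanders were not touched.

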